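# Fill the cook's caddy beside the hob

### The arm

A 7-joint arm with a two-finger parallel gripper is mounted at the origin on a cart in front of the work surface, level with it; the furniture and walls round the work are solid. World frame = base frame: x ahead of the robot, y to its left, z up, the work surface at z = 0. Lengths are in mm, angles in rad, forces in N, time in s.
With the tool pointing down it reaches from about 400 to 875 mm from the base axis. Payload 4.4 kg.
Tool frame: the origin (TCP) lies midway between the tips of the shut fingers; the grasp point (between the pads) lies 19 mm behind it; z points along the fingers, y is the line along which they close (so a half turn about z gives the same grasp; the last joint's range is limited). The gripper opens to 85 mm and grips with 20 to 120 N. Pads are 22 mm wide; open, the fingers measure 114 mm over their backs; the gripper's body (76 mm by 85 mm) begins 54 mm behind the grasp point. The pads swing forward as they close: fully open they stand 13 mm farther back than shut.
Start: joints at [-1.209, 0.628, 0.038, 1.517, -0.027, 0.996, -0.02], TCP at [269.644, 591.447, 231.313] pointing down, gripper open.
Joint ranges: [-3.06, 3.06], [-0.37, 2.12], [-1.25, 1.32], [0.18, 2.47], [-1.1, 4.24], [0.23, 1.98], [-2.94, 2.94]. Speed limits (rad/s): [2.57, 2.57, 3.14, 3.14, 3.14, 3.14, 3.14].

### API

Orientations are given as [roll, pitch, yaw] about the fixed x, y, z axes, in that order (R = Rz(yaw) Ry(pitch) Rx(roll)).
In Python, from cell import monitor, cams, ctrl gives the robot as it stands.
- The arm moves only by the tool drive_tool, never from a script. Its argument "motion" is a list of rows, each an object with "fingers": the opening, from 0 (shut) to 1 (fully open); "linear": the shift along the tool's x, y, z in m, a list of three; "twist": the turn about the tool's z in rad. In form: [{"fingers": fingers, "linear": [x, y, z], "twist": twist}, ...]. A call has 1 to 5 rows; each row shifts and turns the commanded pose from where the row before left it, along the tool's axes as they then stand; what a row does not reach is not made up. A row lasts 1/12 s, in which the tool goes at most 41.7 mm and 7.16 degrees, less where a joint would pass 70% of its speed; a pose out of reach is approached as far as the arm can. A call with a gripper value outside its range is refused whole. The fingers move at their own pace and stop on an object; the grip force is fixed at half the most. Time passes only in rows, so rows that do not move let the fingers close. It gives the time, the measured TCP pose, the force, the opening and the grip force at its end, in the units of the state.
- monitor.read_state(): the state, without advancing time (a new reading comes with each control period).
- cams.get_image(name): name is "side" or "top"; returns a dict with "color" (420x560x3 uint8, blue, green, red), "K" (3x3 intrinsics, pixels), "k1" (the pictures are not rectified: a ray, as slopes to the right and down, at radius r is drawn at 1 + k1 r^2 times it, then the intrinsics apply), "R" (3x3) and "t" (3): a world point X has camera coordinates R X + t. Camera axes: x right, y down, z forward; pixel columns grow to the right and rows downward; lengths in mm; the calibration is good to about 2 mm. A picture is of the moment at which its call begins. There is no depth.
- ctrl.finish_job(): hands the job in; it is judged then, once.
The state is a dict: "clock": time; "qpos": joint angles; "qd": joint speeds; "tau": joint torques, N m; "eef_pos": TCP position; "tool_rot": TCP orientation; "force": force on the tool from outside, world axes, zero at the start; "torque": the same for the moment, N m; "width": finger opening in mm; "gripper_force": force on a finger pad.
Only numpy, scipy, OpenCV 4.12 (cv2) and the standard library are available. Lean on these libraries where they do the work, as an engineer would, in place of code of your own. Each camera call takes 0.05 s, during which the arm holds its last target. There are 200 camera calls.

### The job

Get the wooden caddy beside the hob ready for cooking: its sauce bottle and pepper mill already stand at the two ends of the back row, so stand the spice jar between them, the salt shaker in the compartment directly in front of the pepper mill, the dropper bottle directly in front of the sauce bottle, and the tin in the middle of the front row, between salt and dropper. Each must be set down (not dropped) upright on the floor of its own compartment; leave the bottle, the mill, the lemon and the mug standing as they are.

Things in the scene. Friction and masses are not known exactly. Their poses are not given: they have to be found in the camera images.
- caddy: Low open beech box, 2 rows x 3 compartments, fixed by the hob; 173 (x) x 256 (y) mm, walls 7 thick, tops 45 above worktop, floors 9. Compartments 76 x 76 inside; centres: front row x -41.5, back row x +41.5; y +83 (left), 0, -83 (right). Origin: centre of underside; -x is its front (robot side), +y left. Bottle and mill stand in the back row's ends, either way round; the other four are empty.
- sauce_bottle: Tall dark sauce bottle with a dark blue label and yellow cap, 58 mm across, 206 mm high, standing in an end compartment of the caddy's back row, left or right. Origin: centre of the underside, z up. Stays where it is.
- pepper_mill: Turned wooden pepper mill with a steel button on top, 58 mm across, 170 mm high, standing in the other end compartment of the caddy's back row. Origin: centre of the underside, z up. Stays where it is.
- salt_shaker: Salt shaker: clear body half full of salt, grey domed top; round, 44 mm across at a height of 30 mm, narrowing to 36 mm at 55 and 32 mm at 65, top 34 mm across from 66 to 79, 90 mm high, 0.1 kg. A good height to grip is 55 mm above the underside. Origin: centre of the underside, z up. Starts upright near the front edge of the worktop, left of the caddy.
- spice_jar: Spice jar with a very dark brown lid and cream and blue label; straight round, 41 mm across, 105 mm high, 0.11 kg. A good height to grip is 80 mm above the underside. Origin: centre of the underside, z up. Starts upright near the front edge of the worktop, left of the caddy.
- dropper: Small amber glass dropper bottle with a black cap and rubber bulb; round body 33 mm across up to 56 mm, tapering to the cap, black cap 24 mm across between 62 and 77 mm, bulb 13 mm across above it, 102 mm high, 0.07 kg. It can be gripped by the cap, at 68 mm above the underside. Origin: centre of the underside, z up. Starts upright near the front edge of the worktop, left of the caddy.
- tin: Short food tin with a white, blue and red label and bright metal top; round, 57 mm across, 72 mm high, 0.18 kg. A good height to grip is 57 mm above the underside. Origin: centre of the underside, z up. Starts upright near the front edge of the worktop, left of the caddy.
- lemon: A lemon lying just behind the things on the worktop, 77 x 51 mm, 52 mm high. Not to be moved. Origin: middle of its underside.
- mug: Orange mug, 81 mm across, 113 mm with its handle, 88 mm high, standing behind them to the left. Not to be moved. Origin: middle of its underside.

How it is judged (in metres and radians):
At the end, for the whole second after the job is handed in: Spice jar in the middle back compartment, tin in the middle front one, salt in front of the mill, dropper in front of the sauce bottle: each within 26 mm of its compartment's centre (each way), on the floor, upright within 7 degrees, at rest; bottle and mill still upright in theirs (20 mm) (x of spice_jar in the frame of caddy between 0.0155 and 0.0675 m and y of spice_jar in the frame of caddy between -0.026 and 0.026 m and z of each of spice_jar, tin in the frame of caddy below 0.014 m and angle between each of spice_jar, tin's own z axis and vertical below 0.12 rad and linear speed of each of spice_jar, tin below 0.02 m/s and x of tin in the frame of caddy between -0.0675 and -0.0155 m and y of tin in the frame of caddy between -0.026 and 0.026 m and (((x of sauce_bottle in the frame of caddy between 0.0215 and 0.0615 m and y of sauce_bottle in the frame of caddy between 0.063 and 0.103 m and z of sauce_bottle in the frame of caddy below 0.014 m and angle between sauce_bottle's own z axis and vertical below 0.12 rad and linear speed of sauce_bottle below 0.02 m/s) and (x of pepper_mill in the frame of caddy between 0.0215 and 0.0615 m and y of pepper_mill in the frame of caddy between -0.103 and -0.063 m and z of pepper_mill in the frame of caddy below 0.014 m and angle between pepper_mill's own z axis and vertical below 0.12 rad and linear speed of pepper_mill below 0.02 m/s) and (x of salt_shaker in the frame of caddy between -0.0675 and -0.0155 m and y of salt_shaker in the frame of caddy between -0.109 and -0.057 m and z of salt_shaker in the frame of caddy below 0.014 m and angle between salt_shaker's own z axis and vertical below 0.12 rad and linear speed of salt_shaker below 0.02 m/s) and (x of dropper in the frame of caddy between -0.0675 and -0.0155 m and y of dropper in the frame of caddy between 0.057 and 0.109 m and z of dropper in the frame of caddy below 0.014 m and angle between dropper's own z axis and vertical below 0.12 rad and linear speed of dropper below 0.02 m/s)) or ((x of sauce_bottle in the frame of caddy between 0.0215 and 0.0615 m and y of sauce_bottle in the frame of caddy between -0.103 and -0.063 m and z of sauce_bottle in the frame of caddy below 0.014 m and angle between sauce_bottle's own z axis and vertical below 0.12 rad and linear speed of sauce_bottle below 0.02 m/s) and (x of pepper_mill in the frame of caddy between 0.0215 and 0.0615 m and y of pepper_mill in the frame of caddy between 0.063 and 0.103 m and z of pepper_mill in the frame of caddy below 0.014 m and angle between pepper_mill's own z axis and vertical below 0.12 rad and linear speed of pepper_mill below 0.02 m/s) and (x of salt_shaker in the frame of caddy between -0.0675 and -0.0155 m and y of salt_shaker in the frame of caddy between 0.057 and 0.109 m and z of salt_shaker in the frame of caddy below 0.014 m and angle between salt_shaker's own z axis and vertical below 0.12 rad and linear speed of salt_shaker below 0.02 m/s) and (x of dropper in the frame of caddy between -0.0675 and -0.0155 m and y of dropper in the frame of caddy between -0.109 and -0.057 m and z of dropper in the frame of caddy below 0.014 m and angle between dropper's own z axis and vertical below 0.12 rad and linear speed of dropper below 0.02 m/s)))); the robot touches nothing.
It fails at once if the salt shaker, spice jar, dropper bottle or tin is dropped (falls free faster than 0.75 m/s, about 3 cm) ((contact force between the fingers and salt_shaker below 0.05 N and linear speed of salt_shaker above 0.75 m/s) or (contact force between the fingers and spice_jar below 0.05 N and linear speed of spice_jar above 0.75 m/s) or (contact force between the fingers and dropper below 0.05 N and linear speed of dropper above 0.75 m/s) or (contact force between the fingers and tin below 0.05 N and linear speed of tin above 0.75 m/s)).
It fails at once if the sauce bottle or the pepper mill is tipped by more than 17 degrees or moved more than 4 cm (distance of any of sauce_bottle, pepper_mill from where it was at the start of the episode above 0.04 m or angle between any of sauce_bottle, pepper_mill's own z axis and vertical above 0.3 rad).
It fails at once if the mug is tipped by more than 17 degrees or moved more than 4 cm (distance of mug from where it was at the start of the episode above 0.04 m or angle between mug's own z axis and vertical above 0.3 rad).
It fails at once if the lemon is moved more than 4 cm (distance of lemon from where it was at the start of the episode above 0.04 m).
It also fails if it takes over 112 s, if anything falls off the work surface, if the arm or the gripper's body presses on something with over 40 N, if the wrist force passes 120 N, or if a joint passes its speed limit or range.

## Working session

There is one attempt and no reset: what is moved stays moved. The work goes in short steps, Python scripts to look and compute and a tool call to move; the robot and the scene stay as the last step left them, time stands still between calls to the robot, and variables do not carry over. Pictures are saved under pics/ and viewed, at most 14 in all, crops included, and the job is handed in when it is done.

Besides the shell and the picture viewer there is one more tool, called after "Call:" as name(argument=value, ...), one argument or row to a line, values as JSON. drive_tool: Moves the arm, as the interface text tells. Its arguments: {"type":"object","properties":{"motion":{"type":"array"}},"required":["motion"]}

```bash
mkdir -p pics; python3 - <<'E'
from cell import monitor,cams
import cv2,numpy as np
s=monitor.read_state();print(s)
for n in("top","side"):
    d=cams.get_image(n);cv2.imwrite(f"pics/{n}0.png",d["color"]);print(n,d["K"],d["k1"],d["R"],d["t"])
E
```

```text
{'clock': 0.0, 'qpos': array([-1.20880303,  0.62936081,  0.03846956,  1.51838908, -0.02699147,
        0.99629903, -0.01998777]), 'qd': array([-8.52713659e-05,  9.94252681e-05, -5.80849819e-04,  7.74759701e-04,
       -2.69537914e-04, -7.62294946e-04, -1.27104497e-03]), 'tau': array([ 6.62151469e-04, -5.63403511e+01,  1.22611687e+00, -1.93447584e+01,
        1.09527804e-02,  1.01437731e-02,  1.19898621e-05]), 'eef_pos': array([269.38799588, 590.84724183, 230.37335145]), 'tool_rot': array([-3.13965582e+00,  5.02026118e-05,  2.71379347e+00]), 'force': array([-0.34541863, -1.16519405,  0.05211091]), 'torque': array([-0.05163083,  0.00829745,  0.02077619]), 'gripper_force': 0.0, 'width': 85.73691902289637}
top [[489.57461029   0.         280.75581188]
 [  0.         489.57461029 209.76050115]
 [  0.           0.           1.        ]] -0.11190666320381676 [[ 0.02659154 -0.99962521  0.00650549]
 [-0.98445419 -0.02731712 -0.17350423]
 [ 0.17361691 -0.00179062 -0.98481164]] [   8.45412819  514.71514945 1195.40348222]
side [[452.93980149   0.         274.81515999]
 [  0.         452.93980149 204.61549386]
 [  0.           0.           1.        ]] -0.11389234615573302 [[ 0.9728174  -0.23157105 -0.0010774 ]
 [-0.13129748 -0.5477292  -0.82628911]
 [ 0.19075451  0.80396988 -0.56324519]] [-468.53615376  124.00262256 1100.65374537]
```

View pics/top0.png

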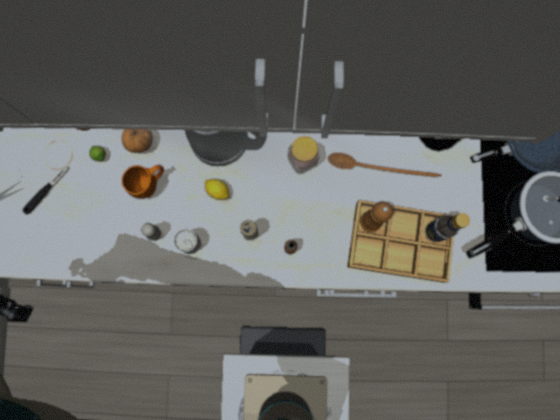

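View pics/side0.png

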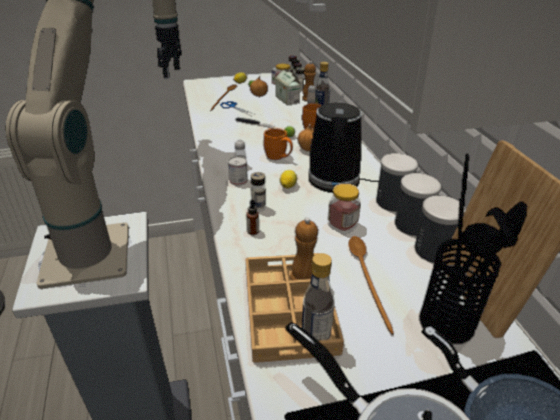

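The top view shows, from left to right, the salt at (150,231), tin (187,240), spice jar (249,230) and dropper (291,246). The mill is in the caddy's left (+y) back end at (380,213) and the sauce bottle in the right one. I'll enlarge both views to measure.

```bash
python3 - <<'E'
import cv2,numpy as np
t=cv2.imread("pics/top0.png");s=cv2.imread("pics/side0.png")
a=cv2.resize(t[210:262,125:315],None,fx=4,fy=4,interpolation=2)
b=cv2.resize(t[190:285,340:475],None,fx=4,fy=4,interpolation=2)
o=np.zeros((208+380,760,3),np.uint8);o[:208]=a;o[208:,:540]=b
cv2.imwrite("pics/tc.png",np.clip(o*1.5,0,255).astype(np.uint8))
a=cv2.resize(s[130:245,215:290],None,fx=5,fy=5,interpolation=2)
b=cv2.resize(s[215:365,235:350],None,fx=3.5,fy=3.5,interpolation=2)
o=np.zeros((575,780,3),np.uint8);o[:575,:375]=a;o[:525,377:377+b.shape[1]]=b[:525,:403]
cv2.imwrite("pics/sc.png",np.clip(o*1.4,0,255).astype(np.uint8))
E
```

```text
(no output)
```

View pics/tc.png

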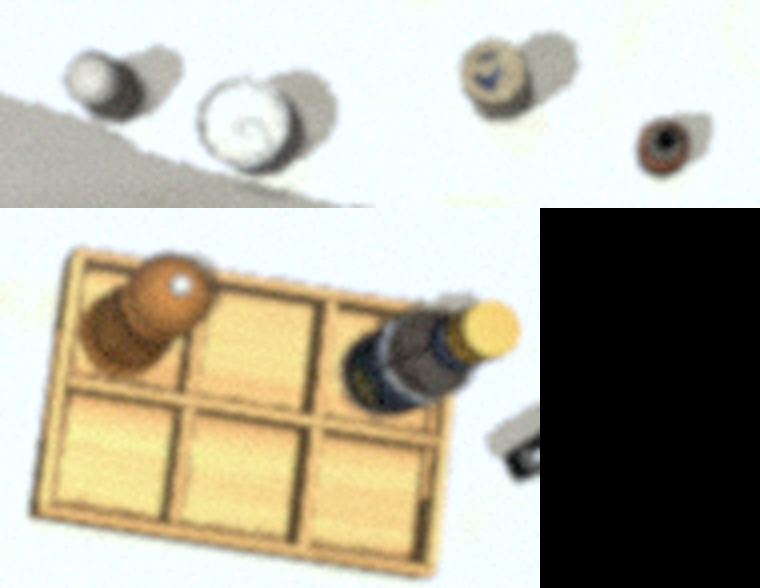

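View pics/sc.png

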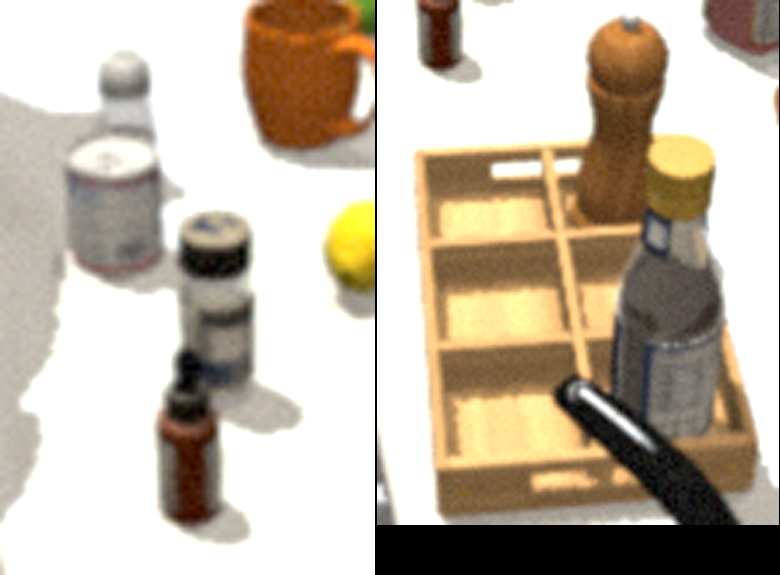

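The crops give these top-feature pixels. Top view: salt dome (90,72), tin (244,124), jar lid (493,72), dropper bulb (666,138). Side view: (125,70), (112,157), (217,228), (188,357). I also read the caddy rim corners and wall crossings from the top crop.

```bash
cat > h.py <<'E'
from cell import monitor,cams,ctrl
import cv2,numpy as np
from scipy.optimize import least_squares
_c={}
def cam(n):
    if n not in _c:_c[n]=cams.get_image(n)
    return _c[n]
def proj(n,X):
    d=cam(n);k=np.array([d["k1"],0,0,0,0.])
    return cv2.projectPoints(np.atleast_2d(np.array(X,float)),cv2.Rodrigues(d["R"])[0],np.array(d["t"]),d["K"],k)[0][:,0]
def atz(n,uv,z):
    f=lambda p:(proj(n,[*p,z])-uv).ravel()
    return least_squares(f,[500,0]).x
E
python3 - <<'E'
from h import *
T=lambda u,v:np.array([(u+.5)/4-.5+125,(v+.5)/4-.5+210])
S=lambda u,v:np.array([(u+.5)/5-.5+215,(v+.5)/5-.5+130])
C=lambda u,v:np.array([(u+.5)/4-.5+340,(v+.5-208)/4-.5+190])
O=dict(salt=((90,72),(125,70),84),tin=((244,124),(112,157),72),spice=((493,72),(217,228),105),drop=((666,138),(188,357),98))
for n,(a,b,z) in O.items(): print(n,atz("top",T(*a),z).round(1),atz("side",S(*b),z).round(1))
m=[((75,250),(86.5,128)),((33,513),(-86.5,128)),((433,575),(-86.5,-128)),((188,397),(0,41.5)),((315,425),(0,-41.5)),((68,378),(0,124.5)),((172,520),(-83,41.5)),((304,548),(-83,-41.5)),((325,298),(83,-41.5))]
uv=np.array([C(*a) for a,_ in m]);P=np.array([b for _,b in m])
def X(p,P=P,z=45):
    c,s=np.cos(p[2]),np.sin(p[2]);return np.c_[p[0]+c*P[:,0]-s*P[:,1],p[1]+s*P[:,0]+c*P[:,1],np.full(len(P),z)]
r=least_squares(lambda p:(proj("top",X(p))-uv).ravel(),[500,-200,0]);print("caddy",r.x.round(3),r.fun.reshape(-1,2).round(1).tolist())
K=np.array([[86.5,128],[-86.5,128],[-86.5,-128],[0,41.5]])
print((( proj("side",X(r.x,K))-[235,215])*3.5+[377,0]).round(0).tolist(), "seen approx 420,150 / side")
print(X(r.x,np.array([[41.5,0],[-41.5,83],[-41.5,-83],[-41.5,0]]),9).round(1).tolist())
for nm,px,z in (("lemon",(217,189),30),("mug",(138,182),88)):print(nm,atz("top",np.array(px),z).round(0))
E
```

```text
salt [453.8 349.1] [449.5 340.3]
tin [426.  254.2] [426.2 252.4]
spice [458.1 100.1] [459.7 101.5]
drop [422.1  -4.5] [422.7  -6.4]
caddy [ 4.45168e+02 -2.88508e+02 -1.38000e-01] [[-0.5, -1.4], [0.5, -0.1], [0.4, 0.5], [0.2, 0.5], [0.6, -1.2], [-2.1, -0.0], [-0.1, 2.3], [-0.6, 0.5], [1.8, -1.3]]
[[676.0, 131.0], [413.0, 148.0], [435.0, 468.0], [561.0, 231.0]] seen approx 420,150 / side
[[486.3, -294.2, 9.0], [415.4, -200.6, 9.0], [392.7, -365.0, 9.0], [404.1, -282.8, 9.0]]
lemon [567. 189.]
mug [567. 380.]
```

Both views agree on the tin, jar and dropper, and on the caddy to a few mm. The caddy yaw is -0.138 and the mill is on the left, so salt goes front left and the dropper front right. I'll turn the tool first, so that its y lies along caddy x and its x along caddy y.

Call:
drive_tool(
  motion=[
    {"fingers": 1,"linear": [0,0,0],"twist": 0.1165},
    {"fingers": 1,"linear": [0,0,0],"twist": 0.1165},
    {"fingers": 1,"linear": [0,0,0],"twist": 0.1165},
    {"fingers": 1,"linear": [0,0,0],"twist": 0.1165},
    {"fingers": 1,"linear": [0,0,0],"twist": 0.1165},
  ],
)

```text
clock: 0.62
eef_pos: [269.6, 591.3, 231.1]
tool_rot: [-3.141, 0.0, 2.125]
force: [0.2, -0.2, -0.7]
width: 85.3
gripper_force: 0.0
```

Call:
drive_tool(
  motion=[
    {"fingers": 1,"linear": [0,0,0],"twist": 0.1165},
    {"fingers": 1,"linear": [0,0,0],"twist": 0.1165},
    {"fingers": 1,"linear": [0,0,0],"twist": 0.1165},
    {"fingers": 1,"linear": [0,0,0],"twist": 0.1165},
    {"fingers": 1,"linear": [0,0,0],"twist": 0.1165},
  ],
)

```text
clock: 1.03
eef_pos: [269.5, 591.3, 231.1]
tool_rot: [-3.141, 0.0, 1.543]
force: [-0.0, -0.2, -0.7]
width: 85.4
gripper_force: 0.0
```

Call:
drive_tool(
  motion=[
    {"fingers": 1,"linear": [0,0,0],"twist": 0.1165},
    {"fingers": 1,"linear": [0,0,0],"twist": 0},
    {"fingers": 1,"linear": [0,0,0],"twist": 0},
  ],
)

```text
clock: 1.28
eef_pos: [269.4, 591.4, 231.0]
tool_rot: [3.141, 0.001, 1.436]
force: [0.3, 0.2, -0.2]
width: 85.8
gripper_force: 0.0
```

Call:
drive_tool(
  motion=[
    {"fingers": 1,"linear": [-0.0307,0.0169,0],"twist": 0},
    {"fingers": 1,"linear": [-0.0307,0.0169,0],"twist": 0},
    {"fingers": 1,"linear": [-0.0307,0.0169,0],"twist": 0},
    {"fingers": 1,"linear": [-0.0307,0.0169,0],"twist": 0},
    {"fingers": 1,"linear": [-0.0307,0.0169,0],"twist": 0},
  ],
)

```text
clock: 1.7
eef_pos: [332.5, 426.1, 231.4]
tool_rot: [3.142, -0.0, 1.436]
force: [1.0, 0.2, -0.4]
width: 85.5
gripper_force: 0.0
```

Call:
drive_tool(
  motion=[
    {"fingers": 1,"linear": [-0.0307,0.0169,0],"twist": 0},
    {"fingers": 1,"linear": [-0.0307,0.0169,0],"twist": 0},
    {"fingers": 1,"linear": [-0.0307,0.0169,0],"twist": 0},
    {"fingers": 1,"linear": [-0.0307,0.0169,0],"twist": 0},
    {"fingers": 1,"linear": [-0.0307,0.0169,0],"twist": 0},
  ],
)

```text
clock: 2.12
eef_pos: [395.0, 262.5, 231.6]
tool_rot: [3.141, -0.001, 1.436]
force: [0.6, 0.3, 0.4]
width: 85.5
gripper_force: 0.0
```

Call:
drive_tool(
  motion=[
    {"fingers": 1,"linear": [-0.0307,0.0169,0],"twist": 0},
    {"fingers": 1,"linear": [-0.0307,0.0169,0],"twist": 0},
    {"fingers": 1,"linear": [-0.0307,0.0169,0],"twist": 0},
    {"fingers": 1,"linear": [-0.0307,0.0169,0],"twist": 0},
    {"fingers": 1,"linear": [-0.0307,0.0169,0],"twist": 0},
  ],
)

```text
clock: 2.53
eef_pos: [457.6, 98.8, 231.6]
tool_rot: [3.141, -0.0, 1.436]
force: [1.2, 0.8, -0.7]
width: 85.7
gripper_force: 0.0
```

Call:
drive_tool(
  motion=[
    {"fingers": 1,"linear": [0,0,0],"twist": 0},
    {"fingers": 1,"linear": [0,0,0],"twist": 0},
  ],
)

```text
clock: 2.7
eef_pos: [457.9, 98.1, 231.6]
tool_rot: [3.141, 0.0, 1.43]
force: [-0.2, 0.3, -1.0]
width: 85.2
gripper_force: 0.0
```

Call:
drive_tool(
  motion=[
    {"fingers": 1,"linear": [0.0025,0.001,0.03],"twist": 0},
    {"fingers": 1,"linear": [0,0,0.03],"twist": 0},
    {"fingers": 1,"linear": [0,0,0.03],"twist": 0},
    {"fingers": 1,"linear": [0,0,0.03],"twist": 0},
    {"fingers": 1,"linear": [0,0,0.025],"twist": 0},
  ],
)

```text
clock: 3.12
eef_pos: [457.4, 104.7, 84.6]
tool_rot: [-3.14, -0.001, 1.437]
force: [-0.7, 1.0, 0.5]
width: 85.1
gripper_force: 0.0
```

Call:
drive_tool(
  motion=[
    {"fingers": 1,"linear": [0,0,0.02],"twist": 0},
    {"fingers": 1,"linear": [0,0,0.01],"twist": 0},
    {"fingers": 1,"linear": [0,0,0],"twist": 0},
  ],
)

```text
clock: 3.37
eef_pos: [456.9, 103.8, 54.6]
tool_rot: [-3.138, 0.0, 1.435]
force: [0.6, 0.3, -0.5]
width: 85.2
gripper_force: 0.0
```

Call:
drive_tool(
  motion=[
    {"fingers": 0,"linear": [0,0,0],"twist": 0},
    {"fingers": 0,"linear": [0,0,0],"twist": 0},
    {"fingers": 0,"linear": [0,0,0],"twist": 0},
    {"fingers": 0,"linear": [0,0,0],"twist": 0},
    {"fingers": 0,"linear": [0,0,0],"twist": 0},
  ],
)

```text
clock: 3.78
eef_pos: [459.3, 103.0, 57.6]
tool_rot: [3.139, -0.001, 1.433]
force: [0.3, 0.8, 5.6]
width: 39.7
gripper_force: 59.8
```

Call:
drive_tool(
  motion=[
    {"fingers": 0,"linear": [0,0,0],"twist": 0},
    {"fingers": 0,"linear": [0,0,0],"twist": 0},
    {"fingers": 0,"linear": [0,0,0],"twist": 0},
    {"fingers": 0,"linear": [0,0,0],"twist": 0},
  ],
)

```text
clock: 4.12
eef_pos: [459.3, 103.1, 57.6]
tool_rot: [3.139, -0.001, 1.433]
force: [0.1, 1.2, 5.6]
width: 40.0
gripper_force: 59.8
```

```bash
python3 - <<'E'
from h import *
s=cam("side")["color"]; t=cam("top")["color"]
cv2.imwrite("pics/g1.png",np.hstack([cv2.resize(s[100:250,180:300],None,fx=3,fy=3,interpolation=2),cv2.resize(t[150:300,200:330],None,fx=3,fy=3,interpolation=2)]))
E
```

```text
(no output)
```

View pics/g1.png

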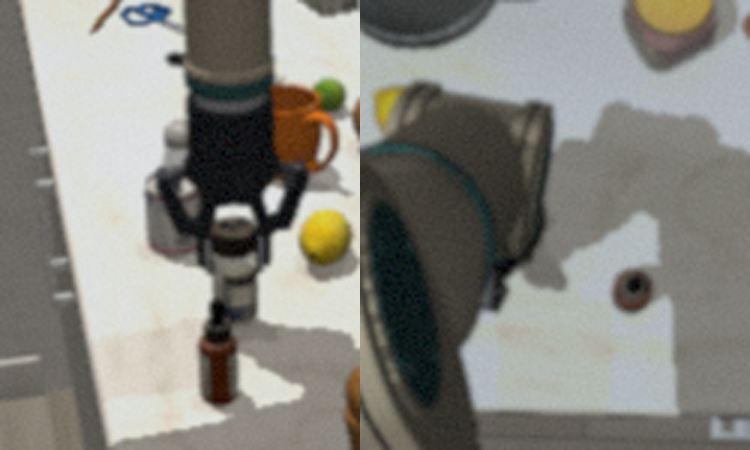

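The crop shows the jar held upright between the pads, side view (235,260), with the dropper clear of the fingers. I'll lift it and carry it to the front of the caddy.

Call:
drive_tool(
  motion=[
    {"fingers": 0,"linear": [0,0,-0.01],"twist": 0},
    {"fingers": 0,"linear": [0,0,-0.03],"twist": 0},
    {"fingers": 0,"linear": [0,0,-0.03],"twist": 0},
    {"fingers": 0,"linear": [0,0,-0.03],"twist": 0},
    {"fingers": 0,"linear": [0,0,-0.032],"twist": 0},
  ],
)

```text
clock: 4.63
eef_pos: [457.9, 102.6, 190.0]
tool_rot: [-3.141, -0.0, 1.432]
force: [0.3, 0.5, -0.6]
width: 39.9
gripper_force: 60.7
```

Call:
drive_tool(
  motion=[
    {"fingers": 0,"linear": [-0.015,-0.001,0],"twist": 0},
    {"fingers": 0,"linear": [-0.03,-0.0016,0],"twist": 0},
    {"fingers": 0,"linear": [-0.03,-0.0016,0],"twist": 0},
    {"fingers": 0,"linear": [-0.03,-0.0016,0],"twist": 0},
    {"fingers": 0,"linear": [-0.03,-0.0016,0],"twist": 0},
  ],
)

```text
clock: 5.05
eef_pos: [432.1, -31.0, 189.0]
tool_rot: [3.14, -0.001, 1.433]
force: [-0.1, 0.0, -0.2]
width: 39.6
gripper_force: 60.8
```

Call:
drive_tool(
  motion=[
    {"fingers": 0,"linear": [-0.03,-0.0016,0],"twist": 0},
    {"fingers": 0,"linear": [-0.03,-0.0016,0],"twist": 0},
    {"fingers": 0,"linear": [-0.03,-0.0016,0],"twist": 0},
    {"fingers": 0,"linear": [-0.03,-0.0016,0],"twist": 0},
    {"fingers": 0,"linear": [-0.03,-0.0016,0],"twist": 0},
  ],
)

```text
clock: 5.47
eef_pos: [403.4, -178.7, 188.9]
tool_rot: [3.141, -0.0, 1.433]
force: [1.3, 0.3, -1.0]
width: 39.5
gripper_force: 60.8
```

Call:
drive_tool(
  motion=[
    {"fingers": 0,"linear": [-0.03,-0.0016,0],"twist": 0},
    {"fingers": 0,"linear": [-0.03,-0.0016,0],"twist": 0},
    {"fingers": 0,"linear": [-0.03,-0.0016,0],"twist": 0},
    {"fingers": 0,"linear": [-0.015,-0.001,0],"twist": 0},
    {"fingers": 0,"linear": [0,0,0],"twist": 0},
  ],
)

```text
clock: 5.88
eef_pos: [382.4, -285.1, 189.2]
tool_rot: [3.14, 0.003, 1.426]
force: [-0.0, -0.2, -0.4]
width: 40.2
gripper_force: 60.8
```

Call:
drive_tool(
  motion=[
    {"fingers": 0,"linear": [0,0,0],"twist": 0},
  ],
)

```text
clock: 5.97
eef_pos: [383.2, -281.0, 188.7]
tool_rot: [3.141, -0.0, 1.43]
force: [0.0, -0.3, -1.0]
width: 39.5
gripper_force: 60.8
```

Call:
drive_tool(
  motion=[
    {"fingers": 0,"linear": [0.003,0.02,0],"twist": 0},
    {"fingers": 0,"linear": [0,0.026,0],"twist": 0},
    {"fingers": 0,"linear": [0,0.026,0],"twist": 0},
    {"fingers": 0,"linear": [0,0.02,0],"twist": 0},
    {"fingers": 0,"linear": [0,0.0115,0],"twist": 0},
  ],
)

```text
clock: 6.38
eef_pos: [490.0, -289.3, 188.3]
tool_rot: [3.14, -0.001, 1.437]
force: [0.8, 0.3, -1.3]
width: 40.0
gripper_force: 60.8
```

Call:
drive_tool(
  motion=[
    {"fingers": 0,"linear": [0,0,0.02],"twist": 0},
    {"fingers": 0,"linear": [0,0,0.02],"twist": 0},
    {"fingers": 0,"linear": [0,0,0.015],"twist": 0},
    {"fingers": 0,"linear": [0,0,0],"twist": 0},
  ],
)

```text
clock: 6.72
eef_pos: [485.2, -288.1, 130.6]
tool_rot: [-3.136, -0.004, 1.435]
force: [-0.3, 0.1, -1.9]
width: 39.7
gripper_force: 60.8
```

```bash
python3 - <<'E'
from h import *
s=cam("side")["color"]; t=cam("top")["color"]
cv2.imwrite("pics/p1.png",np.hstack([cv2.resize(s[180:370,225:355],None,fx=3,fy=3,interpolation=2),cv2.resize(t[150:340,345:480],None,fx=3,fy=3,interpolation=2)]))
E
```

```text
(no output)
```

View pics/p1.png

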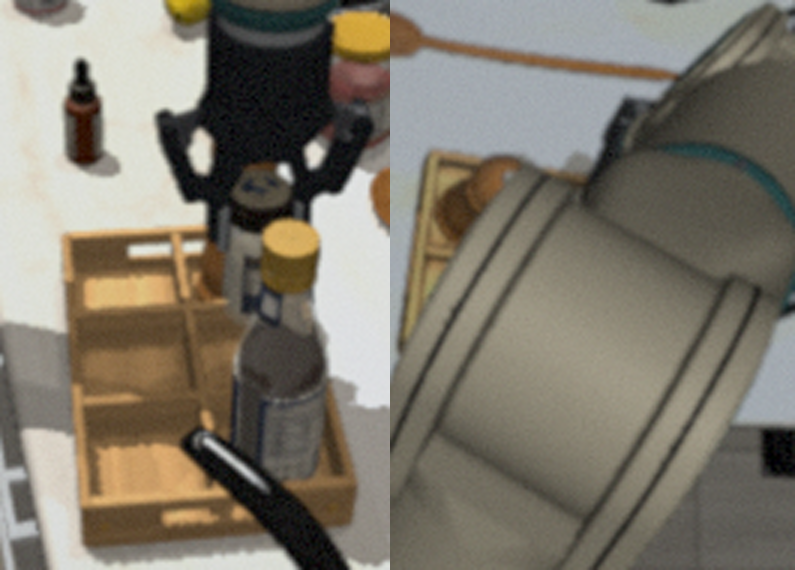

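The jar hangs upright over the middle back compartment, behind the sauce bottle at side view (255,250), with the mill and bottle untouched. I'll lower it gently.

Call:
drive_tool(
  motion=[
    {"fingers": 0,"linear": [-0.0035,0,0.015],"twist": 0},
    {"fingers": 0,"linear": [0,0,0.015],"twist": 0},
    {"fingers": 0,"linear": [0,0,0.015],"twist": 0},
    {"fingers": 0,"linear": [0,0,0.01],"twist": 0},
    {"fingers": 0,"linear": [0,0,0.004],"twist": 0},
  ],
)

```text
clock: 7.23
eef_pos: [486.2, -294.8, 74.0]
tool_rot: [-3.141, -0.001, 1.433]
force: [0.1, -0.2, -1.1]
width: 40.0
gripper_force: 60.8
```

Call:
drive_tool(
  motion=[
    {"fingers": 0,"linear": [0,0,0.002],"twist": 0},
    {"fingers": 0,"linear": [0,0,0.002],"twist": 0},
    {"fingers": 0,"linear": [0,0,0],"twist": 0},
  ],
)

```text
clock: 7.48
eef_pos: [486.5, -295.6, 70.8]
tool_rot: [3.141, 0.0, 1.432]
force: [-0.3, 0.1, -1.7]
width: 39.8
gripper_force: 60.8
```

Call:
drive_tool(
  motion=[
    {"fingers": 0,"linear": [0.003,0,0.0015],"twist": 0},
    {"fingers": 0,"linear": [0,0,0.0015],"twist": 0},
    {"fingers": 0,"linear": [0,0,0.001],"twist": 0},
    {"fingers": 0,"linear": [0,0,0],"twist": 0},
  ],
)

```text
clock: 7.82
eef_pos: [486.8, -292.3, 66.6]
tool_rot: [3.141, -0.0, 1.433]
force: [-1.7, 1.9, 1.6]
width: 39.6
gripper_force: 61.0
```

Call:
drive_tool(
  motion=[
    {"fingers": 0,"linear": [0,0,0.001],"twist": 0},
    {"fingers": 0,"linear": [0,0,0],"twist": 0},
  ],
)

```text
clock: 7.98
eef_pos: [486.8, -292.3, 66.6]
tool_rot: [3.141, -0.001, 1.432]
force: [-0.5, 2.2, 11.0]
width: 39.5
gripper_force: 62.2
```

Call:
drive_tool(
  motion=[
    {"fingers": 0.7,"linear": [0,0,0],"twist": 0},
    {"fingers": 0.7,"linear": [0,0,0],"twist": 0},
    {"fingers": 0.7,"linear": [0,0,0],"twist": 0},
    {"fingers": 0.7,"linear": [0,0,0],"twist": 0},
  ],
)

```text
clock: 8.32
eef_pos: [486.4, -292.5, 65.1]
tool_rot: [-3.141, 0.0, 1.432]
force: [0.0, 0.1, -0.5]
width: 59.7
gripper_force: 0.0
```

Call:
drive_tool(
  motion=[
    {"fingers": 0.7,"linear": [0,0,-0.02],"twist": 0},
    {"fingers": 0.7,"linear": [0,0,-0.03],"twist": 0},
    {"fingers": 0.7,"linear": [0,0,-0.03],"twist": 0},
    {"fingers": 0.7,"linear": [0,0,-0.03],"twist": 0},
    {"fingers": 0.7,"linear": [0,0,-0.03],"twist": 0},
  ],
)

```text
clock: 8.73
eef_pos: [486.1, -292.4, 206.4]
tool_rot: [-3.141, -0.0, 1.432]
force: [0.5, -0.2, -0.1]
width: 59.6
gripper_force: 0.0
```

Call:
drive_tool(
  motion=[
    {"fingers": 1,"linear": [0,-0.025,0],"twist": 0},
    {"fingers": 1,"linear": [0,-0.03,0],"twist": 0},
    {"fingers": 1,"linear": [0,-0.03,0],"twist": 0},
    {"fingers": 1,"linear": [0,-0.015,0],"twist": 0},
    {"fingers": 1,"linear": [0,0,0],"twist": 0},
  ],
)

```text
clock: 9.15
eef_pos: [383.2, -278.0, 205.3]
tool_rot: [-3.138, -0.002, 1.429]
force: [-0.5, 0.3, 1.1]
width: 85.4
gripper_force: 0.0
```

Call:
drive_tool(
  motion=[
    {"fingers": 1,"linear": [0.0175,0.003,0],"twist": 0},
    {"fingers": 1,"linear": [0.0355,0.003,0],"twist": 0},
    {"fingers": 1,"linear": [0.0355,0.003,0],"twist": 0},
    {"fingers": 1,"linear": [0.0355,0.003,0],"twist": 0},
    {"fingers": 1,"linear": [0.0355,0.003,0],"twist": 0},
  ],
)

```text
clock: 9.57
eef_pos: [425.6, -121.2, 205.3]
tool_rot: [3.14, 0.0, 1.432]
force: [1.3, 0.4, 0.0]
width: 85.3
gripper_force: 0.0
```

Call:
drive_tool(
  motion=[
    {"fingers": 1,"linear": [0.0355,0.003,0],"twist": 0},
    {"fingers": 1,"linear": [0.0355,0.003,0],"twist": 0},
    {"fingers": 1,"linear": [0.0355,0.003,0],"twist": 0},
    {"fingers": 1,"linear": [0.0355,-0.007,0],"twist": 0},
    {"fingers": 1,"linear": [0.0355,-0.007,0],"twist": 0},
  ],
)

```text
clock: 9.98
eef_pos: [445.2, 56.0, 205.3]
tool_rot: [3.14, -0.0, 1.433]
force: [1.4, 0.0, -0.0]
width: 85.7
gripper_force: 0.0
```

Call:
drive_tool(
  motion=[
    {"fingers": 1,"linear": [0.0355,-0.007,0],"twist": 0},
    {"fingers": 1,"linear": [0.0355,-0.007,0],"twist": 0},
    {"fingers": 1,"linear": [0.0355,-0.007,0],"twist": 0},
    {"fingers": 1,"linear": [0.0355,-0.007,0],"twist": 0},
    {"fingers": 1,"linear": [0.0355,-0.007,0],"twist": 0},
  ],
)

```text
clock: 10.4
eef_pos: [433.9, 237.2, 205.3]
tool_rot: [3.141, -0.001, 1.433]
force: [1.0, -0.2, 0.4]
width: 85.4
gripper_force: 0.0
```

Call:
drive_tool(
  motion=[
    {"fingers": 1,"linear": [0.0175,-0.007,0],"twist": 0},
    {"fingers": 1,"linear": [0,0,0],"twist": 0},
    {"fingers": 1,"linear": [0,0,0],"twist": 0},
    {"fingers": 1,"linear": [0,0,0],"twist": 0},
  ],
)

```text
clock: 10.73
eef_pos: [429.6, 252.0, 205.1]
tool_rot: [3.141, 0.001, 1.432]
force: [0.5, -0.1, -0.3]
width: 85.3
gripper_force: 0.0
```

Call:
drive_tool(
  motion=[
    {"fingers": 1,"linear": [0.001,-0.0035,0.02],"twist": 0},
    {"fingers": 1,"linear": [0,0,0.03],"twist": 0},
    {"fingers": 1,"linear": [0,0,0.03],"twist": 0},
    {"fingers": 1,"linear": [0,0,0.02],"twist": 0},
    {"fingers": 1,"linear": [0,0,0],"twist": 0},
  ],
)

```text
clock: 11.15
eef_pos: [424.3, 251.2, 102.3]
tool_rot: [-3.137, 0.005, 1.429]
force: [-0.2, -0.3, -0.4]
width: 85.4
gripper_force: 0.0
```

Call:
drive_tool(
  motion=[
    {"fingers": 1,"linear": [0,0,0.02],"twist": 0},
    {"fingers": 1,"linear": [0,0,0.02],"twist": 0},
    {"fingers": 1,"linear": [0,0,0.02],"twist": 0},
    {"fingers": 1,"linear": [0,0,0.014],"twist": 0},
    {"fingers": 1,"linear": [0,0,0],"twist": 0},
  ],
)

```text
clock: 11.57
eef_pos: [425.9, 252.6, 30.4]
tool_rot: [-3.14, 0.002, 1.43]
force: [-0.7, 0.1, 0.3]
width: 85.3
gripper_force: 0.0
```

Call:
drive_tool(
  motion=[
    {"fingers": 0,"linear": [0,0,0],"twist": 0},
    {"fingers": 0,"linear": [0,0,0],"twist": 0},
    {"fingers": 0,"linear": [0,0,0],"twist": 0},
    {"fingers": 0,"linear": [0,0,0],"twist": 0},
    {"fingers": 0,"linear": [0,0,0],"twist": 0},
  ],
)

```text
clock: 11.98
eef_pos: [427.2, 254.3, 33.1]
tool_rot: [3.139, -0.002, 1.432]
force: [-0.8, -0.7, 7.5]
width: 56.1
gripper_force: 63.4
```

Call:
drive_tool(
  motion=[
    {"fingers": 0,"linear": [0,0,0],"twist": 0},
    {"fingers": 0,"linear": [0,0,0],"twist": 0},
  ],
)

```text
clock: 12.15
eef_pos: [427.2, 254.3, 33.1]
tool_rot: [3.139, -0.002, 1.432]
force: [0.6, -0.7, 6.5]
width: 56.5
gripper_force: 63.4
```

Call:
drive_tool(
  motion=[
    {"fingers": 0,"linear": [0,0,-0.01],"twist": 0},
    {"fingers": 0,"linear": [0,0,-0.03],"twist": 0},
    {"fingers": 0,"linear": [0,0,-0.035],"twist": 0},
    {"fingers": 0,"linear": [0,0,-0.035],"twist": 0},
    {"fingers": 0,"linear": [0,0,-0.035],"twist": 0},
  ],
)

```text
clock: 12.57
eef_pos: [425.3, 253.8, 178.9]
tool_rot: [-3.141, -0.0, 1.432]
force: [1.2, 0.8, -1.1]
width: 56.2
gripper_force: 64.3
```

Call:
drive_tool(
  motion=[
    {"fingers": 0,"linear": [-0.0185,0.0034,0],"twist": 0},
    {"fingers": 0,"linear": [-0.0355,0.0034,0],"twist": 0},
    {"fingers": 0,"linear": [-0.0355,0.0034,0],"twist": 0},
    {"fingers": 0,"linear": [-0.0355,0.0034,0],"twist": 0},
    {"fingers": 0,"linear": [-0.0355,0.0034,0],"twist": 0},
  ],
)

```text
clock: 12.98
eef_pos: [420.0, 91.6, 177.5]
tool_rot: [3.141, -0.001, 1.433]
force: [1.8, 0.2, -2.2]
width: 56.3
gripper_force: 64.3
```

Call:
drive_tool(
  motion=[
    {"fingers": 0,"linear": [-0.0355,0.0034,0],"twist": 0},
    {"fingers": 0,"linear": [-0.0355,0.0034,0],"twist": 0},
    {"fingers": 0,"linear": [-0.0355,0.0034,0],"twist": 0},
    {"fingers": 0,"linear": [-0.0355,0.0034,0],"twist": 0},
    {"fingers": 0,"linear": [-0.0355,0.0034,0],"twist": 0},
  ],
)

```text
clock: 13.4
eef_pos: [412.4, -86.8, 177.4]
tool_rot: [3.141, -0.001, 1.432]
force: [1.0, -0.1, -0.5]
width: 56.0
gripper_force: 64.3
```

Call:
drive_tool(
  motion=[
    {"fingers": 0,"linear": [-0.0355,0.0034,0],"twist": 0},
    {"fingers": 0,"linear": [-0.0355,0.0034,0],"twist": 0},
    {"fingers": 0,"linear": [-0.0355,0.0034,0],"twist": 0},
    {"fingers": 0,"linear": [-0.0355,0.0034,0],"twist": 0},
    {"fingers": 0,"linear": [-0.0355,0.0034,0],"twist": 0},
  ],
)

```text
clock: 13.82
eef_pos: [404.6, -265.0, 177.5]
tool_rot: [3.141, -0.0, 1.432]
force: [0.8, 0.4, -2.0]
width: 56.4
gripper_force: 64.3
```

Call:
drive_tool(
  motion=[
    {"fingers": 0,"linear": [-0.0185,0,0],"twist": 0},
    {"fingers": 0,"linear": [0,0,0],"twist": 0},
    {"fingers": 0,"linear": [0,0,0],"twist": 0},
    {"fingers": 0,"linear": [0,0,0],"twist": 0},
  ],
)

```text
clock: 14.15
eef_pos: [402.5, -280.6, 176.8]
tool_rot: [-3.141, -0.001, 1.433]
force: [-0.8, 0.2, -1.7]
width: 56.6
gripper_force: 64.3
```

Call:
drive_tool(
  motion=[
    {"fingers": 0,"linear": [-0.001,0.0015,0.02],"twist": 0},
    {"fingers": 0,"linear": [0,0,0.03],"twist": 0},
    {"fingers": 0,"linear": [0,0,0.02],"twist": 0},
    {"fingers": 0,"linear": [0,0,0.01],"twist": 0},
    {"fingers": 0,"linear": [0,0,0],"twist": 0},
  ],
)

```text
clock: 14.57
eef_pos: [403.2, -280.7, 94.8]
tool_rot: [-3.138, -0.003, 1.434]
force: [-0.0, -0.8, -0.4]
width: 56.2
gripper_force: 64.3
```

```bash
python3 - <<'E'
from h import *
s=cam("side")["color"]
cv2.imwrite("pics/p2.png",np.clip(1.3*cv2.resize(s[190:340,235:355],None,fx=4,fy=4,interpolation=2),0,255).astype(np.uint8))
E
```

```text
(no output)
```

View pics/p2.png

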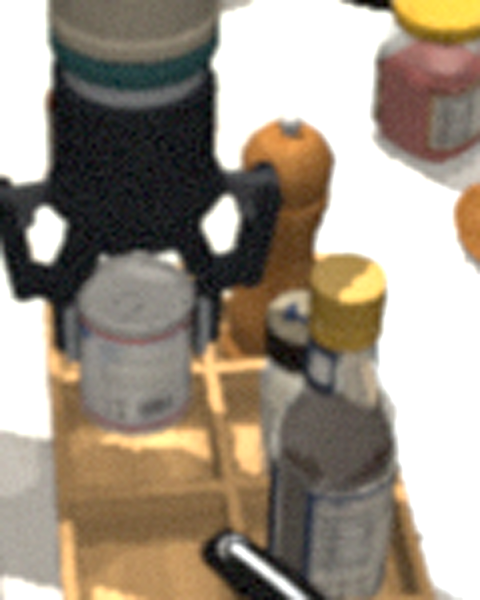

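The tin hangs upright over the middle front compartment at side crop (135,345), and the jar stands in its slot behind the bottle. The divider crossings are at about (210,364) and (226,487) in the crop. I'll check my prediction against these.

```bash
python3 - <<'E'
from h import *
p=[445.2,-288.5,-.138]
c,s=np.cos(p[2]),np.sin(p[2])
W=lambda x,y,z:[p[0]+c*x-s*y,p[1]+s*x+c*y,z]
f=lambda X:((proj("side",X)-[235,190]+.5)*4-.5).round(0).tolist()
print("cross",f([W(0,41.5,45),W(0,-41.5,45)]),"front",f([W(-83,41.5,45),W(-83,-41.5,45)]))
print("tin top centre",f([[403.2,-281.5,134]]),"bottom",f([[403.2,-281.5,62]]))
E
```

```text
cross [[212.0, 366.0], [232.0, 482.0]] front [[56.0, 376.0], [65.0, 494.0]]
tin top centre [[138.0, 296.0]] bottom [[139.0, 403.0]]
```

The prediction agrees within about 2 mm, so I'll lower the tin.

Call:
drive_tool(
  motion=[
    {"fingers": 0,"linear": [0,0,0.012],"twist": 0},
    {"fingers": 0,"linear": [0,0,0.015],"twist": 0},
    {"fingers": 0,"linear": [0,0,0.012],"twist": 0},
    {"fingers": 0,"linear": [0,0,0.006],"twist": 0},
    {"fingers": 0,"linear": [0,0,0],"twist": 0},
  ],
)

```text
clock: 15.08
eef_pos: [404.2, -282.9, 51.4]
tool_rot: [3.142, -0.0, 1.433]
force: [0.1, 0.1, -2.0]
width: 56.2
gripper_force: 64.3
```

Call:
drive_tool(
  motion=[
    {"fingers": 0,"linear": [0,0,0.002],"twist": 0},
    {"fingers": 0,"linear": [0,0,0.002],"twist": 0},
    {"fingers": 0,"linear": [0,0,0.001],"twist": 0},
    {"fingers": 0,"linear": [0,0,0],"twist": 0},
  ],
)

```text
clock: 15.42
eef_pos: [404.2, -283.1, 46.6]
tool_rot: [3.141, 0.0, 1.432]
force: [-0.1, -0.2, -1.1]
width: 55.7
gripper_force: 64.3
```

Call:
drive_tool(
  motion=[
    {"fingers": 0,"linear": [0,0,0.001],"twist": 0},
    {"fingers": 0,"linear": [0,0,0.001],"twist": 0},
    {"fingers": 0,"linear": [0,0,0],"twist": 0},
  ],
)

```text
clock: 15.67
eef_pos: [404.0, -282.9, 44.2]
tool_rot: [-3.142, -0.0, 1.432]
force: [-0.3, -0.2, -1.5]
width: 56.1
gripper_force: 64.3
```

Call:
drive_tool(
  motion=[
    {"fingers": 0,"linear": [0,0,0.001],"twist": 0},
    {"fingers": 0,"linear": [0,0,0.001],"twist": 0},
    {"fingers": 0,"linear": [0,0,0.0005],"twist": 0},
    {"fingers": 0,"linear": [0,0,0],"twist": 0},
  ],
)

```text
clock: 16.0
eef_pos: [404.0, -283.0, 42.1]
tool_rot: [3.141, -0.0, 1.432]
force: [-0.1, 0.6, 2.9]
width: 56.1
gripper_force: 65.0
```

Call:
drive_tool(
  motion=[
    {"fingers": 0.85,"linear": [0,0,0],"twist": 0},
    {"fingers": 0.85,"linear": [0,0,0],"twist": 0},
    {"fingers": 0.85,"linear": [0,0,0],"twist": 0},
    {"fingers": 0.85,"linear": [0,0,0],"twist": 0},
  ],
)

```text
clock: 16.33
eef_pos: [403.9, -283.0, 41.7]
tool_rot: [-3.141, -0.0, 1.432]
force: [-0.6, -0.2, -0.7]
width: 72.8
gripper_force: 0.1
```

Call:
drive_tool(
  motion=[
    {"fingers": 0.85,"linear": [0,0,-0.02],"twist": 0},
    {"fingers": 0.85,"linear": [0,0,-0.03],"twist": 0},
    {"fingers": 0.85,"linear": [0,0,-0.035],"twist": 0},
    {"fingers": 0.85,"linear": [0,0,-0.035],"twist": 0},
    {"fingers": 0.85,"linear": [0,0,-0.035],"twist": 0},
  ],
)

```text
clock: 16.75
eef_pos: [403.6, -282.8, 198.3]
tool_rot: [-3.141, -0.0, 1.432]
force: [0.8, -0.0, 0.5]
width: 72.7
gripper_force: 0.0
```

```bash
python3 - <<'E'
from h import *
s=cam("side")["color"]; t=cam("top")["color"]
o=np.hstack([cv2.resize(s[130:190,220:260],None,fx=8,fy=8,interpolation=2),cv2.resize(t[210:270,130:180],None,fx=8,fy=8,interpolation=2)])
cv2.imwrite("pics/salt.png",np.clip(o*1.4,0,255).astype(np.uint8))
E
```

```text
(no output)
```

View pics/salt.png

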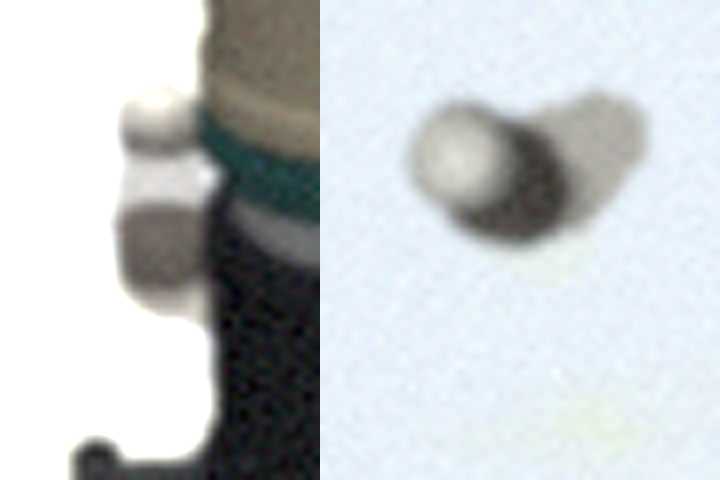

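The top crop puts the dome at (462,155) and the body's dark disc near (496,167). The side crop puts the dome at (158,120), with the arm partly hiding the body.

```bash
python3 - <<'E'
from h import *
T=lambda u,v:np.array([(u-320+.5)/8-.5+130,(v+.5)/8-.5+210])
S=lambda u,v:np.array([(u+.5)/8-.5+220,(v+.5)/8-.5+130])
print(atz("top",T(462,155),80),atz("top",T(496,167),28),atz("side",S(159,120),77))
d=(452,345)
print([(proj("top",[*d,z])-[130,210])*8+[320,0] for z in(28,80)],(proj("side",[*d,77])-[220,130])*8)
E
```

```text
[451.11159968 349.47040022] [454.23502349 352.36196536] [449.94289807 347.68126606]
[array([[514.62620696, 171.09477003]]), array([[472.99548128, 149.0693598 ]])] [[161.80326218 118.92737688]]
```

Call:
drive_tool(
  motion=[
    {"fingers": 1,"linear": [0.0145,0,0],"twist": 0},
    {"fingers": 1,"linear": [0.0355,-0.0024,0],"twist": 0},
    {"fingers": 1,"linear": [0.0355,-0.0024,0],"twist": 0},
    {"fingers": 1,"linear": [0.0355,-0.0024,0],"twist": 0},
    {"fingers": 1,"linear": [0.0355,-0.0024,0],"twist": 0},
  ],
)

```text
clock: 17.37
eef_pos: [414.7, -124.8, 195.3]
tool_rot: [-3.138, -0.0, 1.431]
force: [1.3, 1.1, 0.3]
width: 85.0
gripper_force: 0.0
```

Call:
drive_tool(
  motion=[
    {"fingers": 1,"linear": [0.0355,-0.0024,0],"twist": 0},
    {"fingers": 1,"linear": [0.0355,-0.0024,0],"twist": 0},
    {"fingers": 1,"linear": [0.0355,-0.0024,0],"twist": 0},
    {"fingers": 1,"linear": [0.0355,-0.0024,0],"twist": 0},
    {"fingers": 1,"linear": [0.0355,-0.0024,0],"twist": 0},
  ],
)

```text
clock: 17.78
eef_pos: [427.3, 52.4, 195.4]
tool_rot: [-3.138, 0.001, 1.432]
force: [1.1, -0.4, -0.8]
width: 85.2
gripper_force: 0.0
```

Call:
drive_tool(
  motion=[
    {"fingers": 1,"linear": [0.0355,-0.0024,0],"twist": 0},
    {"fingers": 1,"linear": [0.0355,-0.0024,0],"twist": 0},
    {"fingers": 1,"linear": [0.0355,-0.0024,0],"twist": 0},
    {"fingers": 1,"linear": [0.0355,-0.0024,0],"twist": 0},
    {"fingers": 1,"linear": [0.0355,-0.0024,0],"twist": 0},
  ],
)

```text
clock: 18.2
eef_pos: [440.0, 229.6, 195.1]
tool_rot: [-3.139, 0.002, 1.433]
force: [1.2, -0.4, 0.5]
width: 85.6
gripper_force: 0.0
```

Call:
drive_tool(
  motion=[
    {"fingers": 1,"linear": [0.0355,-0.0024,0],"twist": 0},
    {"fingers": 1,"linear": [0.0355,-0.0024,0],"twist": 0},
    {"fingers": 1,"linear": [0.0355,-0.0024,0],"twist": 0},
    {"fingers": 1,"linear": [0.0145,0,0],"twist": 0},
    {"fingers": 1,"linear": [0,0,0],"twist": 0},
  ],
)

```text
clock: 18.62
eef_pos: [449.1, 353.7, 194.3]
tool_rot: [-3.139, 0.0, 1.439]
force: [0.1, 0.8, -0.8]
width: 85.6
gripper_force: 0.0
```

Call:
drive_tool(
  motion=[
    {"fingers": 1,"linear": [0,0,0],"twist": 0},
    {"fingers": 1,"linear": [0,0,0],"twist": 0},
  ],
)

```text
clock: 18.78
eef_pos: [450.4, 346.9, 195.5]
tool_rot: [-3.14, 0.003, 1.431]
force: [0.2, 0.1, 0.1]
width: 85.5
gripper_force: 0.0
```

Call:
drive_tool(
  motion=[
    {"fingers": 1,"linear": [0.0025,0.0005,0.02],"twist": 0},
    {"fingers": 1,"linear": [0,0,0.03],"twist": 0},
    {"fingers": 1,"linear": [0,0,0.02],"twist": 0},
    {"fingers": 1,"linear": [0,0,0.01],"twist": 0},
    {"fingers": 1,"linear": [0,0,0],"twist": 0},
  ],
)

```text
clock: 19.2
eef_pos: [450.6, 348.8, 114.7]
tool_rot: [-3.138, 0.004, 1.43]
force: [-0.1, 0.7, -0.6]
width: 85.4
gripper_force: 0.0
```

Call:
drive_tool(
  motion=[
    {"fingers": 1,"linear": [0,0,0.02],"twist": 0},
    {"fingers": 1,"linear": [0,0,0.025],"twist": 0},
    {"fingers": 1,"linear": [0,0,0.02],"twist": 0},
    {"fingers": 1,"linear": [0,0,0.0165],"twist": 0},
    {"fingers": 1,"linear": [0,0,0],"twist": 0},
  ],
)

```text
clock: 19.62
eef_pos: [450.9, 349.9, 33.8]
tool_rot: [-3.139, 0.003, 1.431]
force: [-0.4, -0.4, 0.2]
width: 85.9
gripper_force: 0.0
```

Call:
drive_tool(
  motion=[
    {"fingers": 0,"linear": [0,0,0],"twist": 0},
    {"fingers": 0,"linear": [0,0,0],"twist": 0},
    {"fingers": 0,"linear": [0,0,0],"twist": 0},
    {"fingers": 0,"linear": [0,0,0],"twist": 0},
    {"fingers": 0,"linear": [0,0,0],"twist": 0},
  ],
)

```text
clock: 20.03
eef_pos: [452.6, 352.1, 37.3]
tool_rot: [3.14, -0.002, 1.432]
force: [-1.2, -1.3, 8.2]
width: 36.2
gripper_force: 59.0
```

Call:
drive_tool(
  motion=[
    {"fingers": 0,"linear": [0,0,0],"twist": 0},
    {"fingers": 0,"linear": [0,0,0],"twist": 0},
    {"fingers": 0,"linear": [0,0,0],"twist": 0},
  ],
)

```text
clock: 20.28
eef_pos: [452.6, 352.1, 37.2]
tool_rot: [3.14, -0.002, 1.432]
force: [-1.2, 0.0, 9.2]
width: 36.7
gripper_force: 58.9
```

Call:
drive_tool(
  motion=[
    {"fingers": 0,"linear": [0,0,-0.01],"twist": 0},
    {"fingers": 0,"linear": [0,0,-0.025],"twist": 0},
    {"fingers": 0,"linear": [0,0,-0.035],"twist": 0},
    {"fingers": 0,"linear": [0,0,-0.035],"twist": 0},
    {"fingers": 0,"linear": [0,0,-0.035],"twist": 0},
  ],
)

```text
clock: 20.7
eef_pos: [451.4, 351.2, 177.5]
tool_rot: [-3.142, 0.0, 1.432]
force: [0.2, 0.2, -0.9]
width: 36.2
gripper_force: 59.7
```

Call:
drive_tool(
  motion=[
    {"fingers": 0,"linear": [-0.009,0,0],"twist": 0},
    {"fingers": 0,"linear": [-0.0355,0.0026,0],"twist": 0},
    {"fingers": 0,"linear": [-0.0355,0.0026,0],"twist": 0},
    {"fingers": 0,"linear": [-0.0355,0.0026,0],"twist": 0},
    {"fingers": 0,"linear": [-0.0355,0.0026,0],"twist": 0},
  ],
)

```text
clock: 21.12
eef_pos: [440.6, 199.0, 175.9]
tool_rot: [3.141, -0.0, 1.433]
force: [0.8, 0.1, -0.4]
width: 36.0
gripper_force: 59.7
```

Call:
drive_tool(
  motion=[
    {"fingers": 0,"linear": [-0.0355,0.0026,0],"twist": 0},
    {"fingers": 0,"linear": [-0.0355,0.0026,0],"twist": 0},
    {"fingers": 0,"linear": [-0.0355,0.0026,0],"twist": 0},
    {"fingers": 0,"linear": [-0.0355,0.0026,0],"twist": 0},
    {"fingers": 0,"linear": [-0.0355,0.0026,0],"twist": 0},
  ],
)

```text
clock: 21.53
eef_pos: [429.0, 21.3, 175.8]
tool_rot: [3.141, -0.0, 1.433]
force: [1.1, -0.5, -1.1]
width: 36.5
gripper_force: 59.7
```

Call:
drive_tool(
  motion=[
    {"fingers": 0,"linear": [-0.0355,0.0026,0],"twist": 0},
    {"fingers": 0,"linear": [-0.0355,0.0026,0],"twist": 0},
    {"fingers": 0,"linear": [-0.0355,0.0026,0],"twist": 0},
    {"fingers": 0,"linear": [-0.0355,0.0026,0],"twist": 0},
    {"fingers": 0,"linear": [-0.0355,0.0026,0],"twist": 0},
  ],
)

```text
clock: 21.95
eef_pos: [417.3, -156.4, 175.8]
tool_rot: [3.141, -0.0, 1.432]
force: [1.5, -0.4, -1.0]
width: 35.8
gripper_force: 59.7
```

Call:
drive_tool(
  motion=[
    {"fingers": 0,"linear": [-0.0355,0.0026,0],"twist": 0},
    {"fingers": 0,"linear": [-0.009,0,0],"twist": 0},
    {"fingers": 0,"linear": [0,0,0],"twist": 0},
    {"fingers": 0,"linear": [0,0,0],"twist": 0},
    {"fingers": 0,"linear": [0,0,0],"twist": 0},
  ],
)

```text
clock: 22.37
eef_pos: [414.3, -197.5, 175.3]
tool_rot: [-3.141, -0.001, 1.434]
force: [-0.4, -0.3, -0.2]
width: 36.5
gripper_force: 59.7
```

Call:
drive_tool(
  motion=[
    {"fingers": 0,"linear": [-0.001,0,0.02],"twist": 0},
    {"fingers": 0,"linear": [0,0,0.03],"twist": 0},
    {"fingers": 0,"linear": [0,0,0.025],"twist": 0},
    {"fingers": 0,"linear": [0,0,0.015],"twist": 0},
    {"fingers": 0,"linear": [0,0,0.01],"twist": 0},
  ],
)

```text
clock: 22.78
eef_pos: [413.8, -197.5, 73.7]
tool_rot: [-3.139, -0.002, 1.436]
force: [1.1, 0.3, 0.4]
width: 36.1
gripper_force: 59.7
```

Call:
drive_tool(
  motion=[
    {"fingers": 0,"linear": [0,0,0.01],"twist": 0},
    {"fingers": 0,"linear": [0,0,0.008],"twist": 0},
    {"fingers": 0,"linear": [0,0,0.004],"twist": 0},
    {"fingers": 0,"linear": [0,0,0.001],"twist": 0},
    {"fingers": 0,"linear": [0,0,0],"twist": 0},
  ],
)

```text
clock: 23.2
eef_pos: [414.3, -199.5, 52.3]
tool_rot: [-3.141, -0.0, 1.433]
force: [-0.7, 0.0, -0.9]
width: 36.2
gripper_force: 59.7
```

Call:
drive_tool(
  motion=[
    {"fingers": 0,"linear": [0,0,0.0015],"twist": 0},
    {"fingers": 0,"linear": [0,0,0.001],"twist": 0},
    {"fingers": 0,"linear": [0,0,0.001],"twist": 0},
    {"fingers": 0,"linear": [0,0,0],"twist": 0},
  ],
)

```text
clock: 23.53
eef_pos: [414.3, -200.2, 48.9]
tool_rot: [3.141, 0.0, 1.432]
force: [-0.1, 0.1, -0.0]
width: 36.4
gripper_force: 59.7
```

Call:
drive_tool(
  motion=[
    {"fingers": 0,"linear": [0,0,0.001],"twist": 0},
    {"fingers": 0,"linear": [0,0,0.001],"twist": 0},
    {"fingers": 0,"linear": [0,0,0.001],"twist": 0},
    {"fingers": 0,"linear": [0,0,0],"twist": 0},
  ],
)

```text
clock: 23.87
eef_pos: [414.3, -200.2, 46.3]
tool_rot: [3.141, -0.0, 1.432]
force: [-1.2, 1.6, 5.9]
width: 36.3
gripper_force: 60.8
```

Call:
drive_tool(
  motion=[
    {"fingers": 0,"linear": [0,0,0.0005],"twist": 0},
    {"fingers": 0,"linear": [0,0,0],"twist": 0},
  ],
)

```text
clock: 24.03
eef_pos: [414.3, -200.2, 46.2]
tool_rot: [3.141, -0.0, 1.432]
force: [-1.2, 1.3, 12.2]
width: 36.2
gripper_force: 61.7
```

Salt is in contact with the floor. I'll release it, rise, and look at the caddy and dropper.

Call:
drive_tool(
  motion=[
    {"fingers": 0.7,"linear": [0,0,0],"twist": 0},
    {"fingers": 0.7,"linear": [0,0,0],"twist": 0},
    {"fingers": 0.7,"linear": [0,0,0],"twist": 0},
    {"fingers": 0.7,"linear": [0,0,0],"twist": 0},
  ],
)

```text
clock: 24.37
eef_pos: [414.3, -200.1, 45.2]
tool_rot: [-3.141, -0.0, 1.432]
force: [-0.9, 1.1, 0.5]
width: 60.2
gripper_force: 0.0
```

Call:
drive_tool(
  motion=[
    {"fingers": 0.7,"linear": [0,0,-0.02],"twist": 0},
    {"fingers": 0.7,"linear": [0,0,-0.03],"twist": 0},
    {"fingers": 0.7,"linear": [0,0,-0.035],"twist": 0},
    {"fingers": 0.7,"linear": [0,0,-0.035],"twist": 0},
    {"fingers": 0.7,"linear": [0,0,-0.03],"twist": 0},
  ],
)

```text
clock: 24.78
eef_pos: [414.2, -200.2, 197.2]
tool_rot: [3.141, 0.0, 1.432]
force: [0.9, 0.2, -0.5]
width: 59.7
gripper_force: 0.0
```

Call:
drive_tool(
  motion=[
    {"fingers": 0.7,"linear": [0.018,0,0],"twist": 0},
    {"fingers": 0.7,"linear": [0.035,0,0],"twist": 0},
    {"fingers": 0.7,"linear": [0.035,0,0],"twist": 0},
    {"fingers": 0.7,"linear": [0.035,-0.007,0],"twist": 0},
    {"fingers": 0.7,"linear": [0.035,-0.007,0],"twist": 0},
  ],
)

```text
clock: 25.2
eef_pos: [422.3, -40.2, 195.3]
tool_rot: [3.141, -0.0, 1.432]
force: [0.4, 0.3, -0.5]
width: 59.5
gripper_force: 0.0
```

Call:
drive_tool(
  motion=[
    {"fingers": 0.7,"linear": [0.035,-0.007,0],"twist": 0},
    {"fingers": 0.7,"linear": [0,0,0],"twist": 0},
    {"fingers": 0.7,"linear": [0,0,0],"twist": 0},
    {"fingers": 0.7,"linear": [0,0,0],"twist": 0},
  ],
)

```text
clock: 25.53
eef_pos: [420.2, -6.4, 195.3]
tool_rot: [3.141, 0.0, 1.433]
force: [-0.5, -0.9, -0.0]
width: 59.9
gripper_force: 0.0
```

```bash
python3 - <<'E'
from h import *
s=cam("side")["color"]; t=cam("top")["color"]
cv2.imwrite("pics/p3.png",np.clip(1.3*np.hstack([cv2.resize(s[170:340,220:350],None,fx=3,fy=3,interpolation=2),cv2.resize(t[180:350,345:475],None,fx=3,fy=3,interpolation=2)]),0,255).astype(np.uint8))
E
```

```text
(no output)
```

View pics/p3.png

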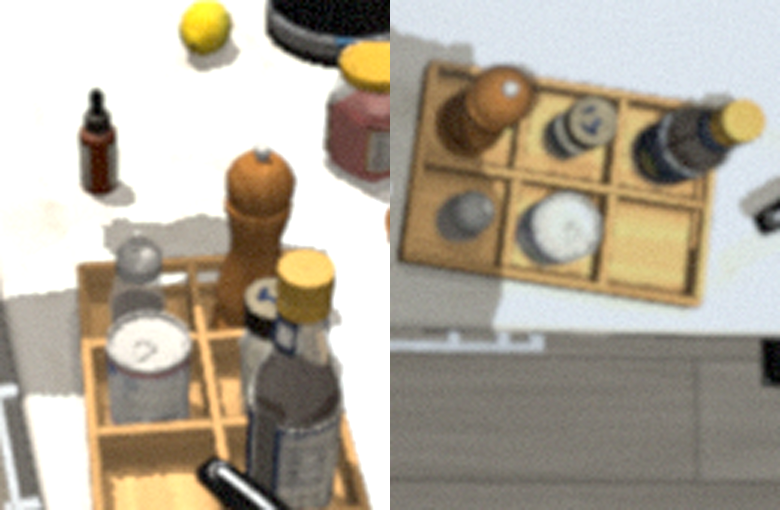

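Both views show the jar, tin and salt standing centred in their compartments, with the front-right one free. Next is the dropper.

Call:
drive_tool(
  motion=[
    {"fingers": 0.7,"linear": [0.001,0.002,0.02],"twist": 0},
    {"fingers": 0.7,"linear": [0,0,0.025],"twist": 0},
    {"fingers": 0.7,"linear": [0,0,0.02],"twist": 0},
    {"fingers": 0.7,"linear": [0,0,0.01],"twist": 0},
    {"fingers": 0.7,"linear": [0,0,0],"twist": 0},
  ],
)

```text
clock: 26.05
eef_pos: [420.9, -7.0, 118.6]
tool_rot: [-3.138, 0.001, 1.429]
force: [-0.0, 0.3, 0.3]
width: 59.8
gripper_force: 0.0
```

Call:
drive_tool(
  motion=[
    {"fingers": 0.7,"linear": [0,0,0.02],"twist": 0},
    {"fingers": 0.7,"linear": [0,0,0.025],"twist": 0},
    {"fingers": 0.7,"linear": [0,0,0.02],"twist": 0},
    {"fingers": 0.7,"linear": [0,0,0.0085],"twist": 0},
    {"fingers": 0.7,"linear": [0,0,0],"twist": 0},
  ],
)

```text
clock: 26.47
eef_pos: [421.7, -6.2, 47.5]
tool_rot: [-3.139, 0.0, 1.429]
force: [0.1, 0.3, -0.3]
width: 59.3
gripper_force: 0.0
```

Call:
drive_tool(
  motion=[
    {"fingers": 0,"linear": [0,0,0],"twist": 0},
    {"fingers": 0,"linear": [0,0,0],"twist": 0},
    {"fingers": 0,"linear": [0,0,0],"twist": 0},
    {"fingers": 0,"linear": [0,0,0],"twist": 0},
    {"fingers": 0,"linear": [0,0,0],"twist": 0},
  ],
)

```text
clock: 26.88
eef_pos: [422.7, -5.6, 49.7]
tool_rot: [3.14, -0.001, 1.432]
force: [-0.4, -0.6, 6.0]
width: 28.7
gripper_force: 59.0
```

Call:
drive_tool(
  motion=[
    {"fingers": 0,"linear": [0,0,0],"twist": 0},
    {"fingers": 0,"linear": [0,0,0],"twist": 0},
    {"fingers": 0,"linear": [0,0,0],"twist": 0},
    {"fingers": 0,"linear": [0,0,0],"twist": 0},
  ],
)

```text
clock: 27.22
eef_pos: [422.7, -5.6, 49.7]
tool_rot: [3.14, -0.001, 1.432]
force: [-0.1, -1.2, 6.1]
width: 28.8
gripper_force: 59.0
```

```bash
python3 - <<'E'
from h import *
s=cam("side")["color"]
cv2.imwrite("pics/d.png",np.clip(1.5*cv2.resize(s[130:250,200:300],None,fx=5,fy=5,interpolation=2),0,255).astype(np.uint8))
E
```

```text
(no output)
```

View pics/d.png

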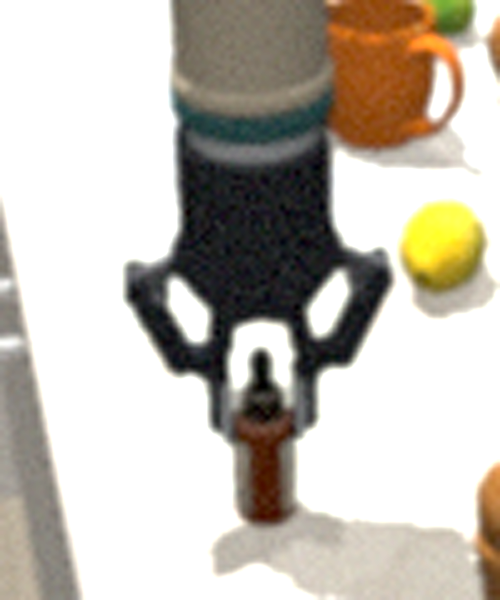

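The pads' lower edge sits on the taper: the width reads 28.8, and the side crop shows the tips just on the shoulder at (265,430). I'll reopen, rise 6 mm and regrip on the cap.

Call:
drive_tool(
  motion=[
    {"fingers": 0.6,"linear": [0,0,0],"twist": 0},
    {"fingers": 0.6,"linear": [0,0,0],"twist": 0},
    {"fingers": 0.6,"linear": [0,0,0],"twist": 0},
    {"fingers": 0.6,"linear": [0,0,-0.003],"twist": 0},
    {"fingers": 0.6,"linear": [0,0,-0.003],"twist": 0},
  ],
)

```text
clock: 27.68
eef_pos: [421.8, -5.2, 54.6]
tool_rot: [-3.14, -0.0, 1.432]
force: [0.3, 0.2, -0.1]
width: 51.2
gripper_force: 0.0
```

Call:
drive_tool(
  motion=[
    {"fingers": 0.6,"linear": [0,0,0],"twist": 0},
    {"fingers": 0,"linear": [0,0,0],"twist": 0},
    {"fingers": 0,"linear": [0,0,0],"twist": 0},
    {"fingers": 0,"linear": [0,0,0],"twist": 0},
    {"fingers": 0,"linear": [0,0,0],"twist": 0},
  ],
)

```text
clock: 28.1
eef_pos: [422.2, -5.2, 54.8]
tool_rot: [-3.141, -0.001, 1.432]
force: [0.5, -0.2, 8.6]
width: 27.7
gripper_force: 58.5
```

Call:
drive_tool(
  motion=[
    {"fingers": 0,"linear": [0,0,0],"twist": 0},
    {"fingers": 0,"linear": [0,0,0],"twist": 0},
    {"fingers": 0,"linear": [0,0,0],"twist": 0},
    {"fingers": 0,"linear": [0,0,0],"twist": 0},
  ],
)

```text
clock: 28.43
eef_pos: [422.2, -5.1, 54.8]
tool_rot: [-3.141, -0.001, 1.432]
force: [-0.3, 1.0, 8.2]
width: 27.7
gripper_force: 58.6
```

Call:
drive_tool(
  motion=[
    {"fingers": 0.6,"linear": [0,0,0],"twist": 0},
    {"fingers": 0.6,"linear": [0,0,0],"twist": 0},
    {"fingers": 0.6,"linear": [0,0,0],"twist": 0},
    {"fingers": 0.6,"linear": [0,0,-0.003],"twist": 0},
    {"fingers": 0.6,"linear": [0,0,-0.002],"twist": 0},
  ],
)

```text
clock: 28.85
eef_pos: [421.7, -5.2, 59.5]
tool_rot: [-3.14, -0.0, 1.432]
force: [-0.5, 0.6, 0.2]
width: 51.5
gripper_force: 0.0
```

Call:
drive_tool(
  motion=[
    {"fingers": 0.6,"linear": [0,0,0],"twist": 0},
    {"fingers": 0,"linear": [0,0,0],"twist": 0},
    {"fingers": 0,"linear": [0,0,0],"twist": 0},
    {"fingers": 0,"linear": [0,0,0],"twist": 0},
    {"fingers": 0,"linear": [0,0,0],"twist": 0},
  ],
)

```text
clock: 29.27
eef_pos: [422.7, -5.3, 59.7]
tool_rot: [3.141, -0.0, 1.432]
force: [1.2, -0.2, 4.2]
width: 22.8
gripper_force: 52.5
```

Call:
drive_tool(
  motion=[
    {"fingers": 0,"linear": [0,0,0],"twist": 0},
    {"fingers": 0,"linear": [0,0,0],"twist": 0},
    {"fingers": 0,"linear": [0,0,0],"twist": 0},
    {"fingers": 0,"linear": [0,0,0],"twist": 0},
  ],
)

```text
clock: 29.6
eef_pos: [422.6, -5.3, 59.6]
tool_rot: [3.141, -0.0, 1.432]
force: [1.3, -1.0, 5.2]
width: 22.9
gripper_force: 52.8
```

Now it's on the cap, at 22.9 mm. I'll lift it and carry it to the front-right compartment.

Call:
drive_tool(
  motion=[
    {"fingers": 0,"linear": [0,0,-0.01],"twist": 0},
    {"fingers": 0,"linear": [0,0,-0.025],"twist": 0},
    {"fingers": 0,"linear": [0,0,-0.03],"twist": 0},
    {"fingers": 0,"linear": [0,0,-0.035],"twist": 0},
    {"fingers": 0,"linear": [0,0,-0.03],"twist": 0},
  ],
)

```text
clock: 30.02
eef_pos: [420.9, -5.5, 190.5]
tool_rot: [-3.138, 0.0, 1.432]
force: [0.5, -0.1, -0.9]
width: 23.0
gripper_force: 51.6
```

Call:
drive_tool(
  motion=[
    {"fingers": 0,"linear": [-0.0204,0.002,0],"twist": 0},
    {"fingers": 0,"linear": [-0.0355,0.002,0],"twist": 0},
    {"fingers": 0,"linear": [-0.0355,0.002,0],"twist": 0},
    {"fingers": 0,"linear": [-0.0355,0.002,0],"twist": 0},
    {"fingers": 0,"linear": [-0.0355,0.002,0],"twist": 0},
  ],
)

```text
clock: 30.43
eef_pos: [408.5, -168.3, 189.0]
tool_rot: [-3.139, -0.001, 1.433]
force: [0.6, 0.2, -0.7]
width: 22.6
gripper_force: 51.4
```

Call:
drive_tool(
  motion=[
    {"fingers": 0,"linear": [-0.0355,0.002,0],"twist": 0},
    {"fingers": 0,"linear": [-0.0355,0.002,0],"twist": 0},
    {"fingers": 0,"linear": [-0.0355,0.002,0],"twist": 0},
    {"fingers": 0,"linear": [-0.0355,0.002,0],"twist": 0},
    {"fingers": 0,"linear": [-0.0355,0.002,0],"twist": 0},
  ],
)

```text
clock: 30.85
eef_pos: [393.7, -345.6, 188.5]
tool_rot: [-3.139, -0.002, 1.432]
force: [0.4, 0.7, -1.3]
width: 22.5
gripper_force: 51.4
```

Call:
drive_tool(
  motion=[
    {"fingers": 0,"linear": [-0.0204,0,0],"twist": 0},
    {"fingers": 0,"linear": [0,0,0],"twist": 0},
    {"fingers": 0,"linear": [0,0,0],"twist": 0},
    {"fingers": 0,"linear": [0,0,0],"twist": 0},
  ],
)

```text
clock: 31.18
eef_pos: [391.6, -363.3, 188.4]
tool_rot: [-3.139, -0.003, 1.432]
force: [0.2, 0.0, -0.2]
width: 22.9
gripper_force: 51.4
```

```bash
python3 - <<'E'
from h import *
s=cam("side")["color"]
cv2.imwrite("pics/d2.png",np.clip(1.3*cv2.resize(s[190:350,225:355],None,fx=3.7,fy=3.7,interpolation=2),0,255).astype(np.uint8))
E
```

```text
(no output)
```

View pics/d2.png

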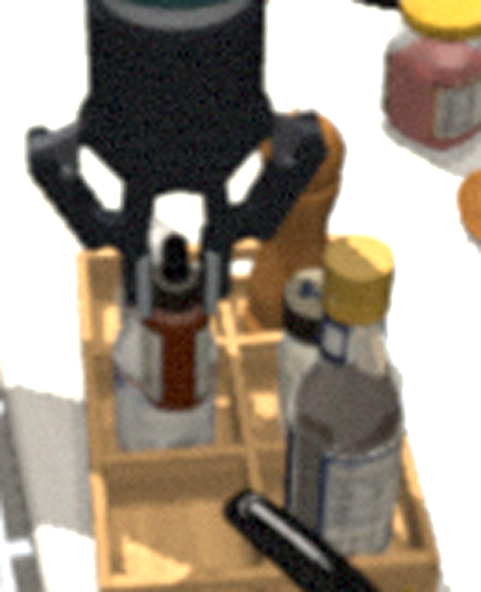

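The dropper hangs upright at crop (178,350), above the right front compartment. I'll lower it.

Call:
drive_tool(
  motion=[
    {"fingers": 0,"linear": [-0.001,0.0005,0.02],"twist": 0},
    {"fingers": 0,"linear": [0,0,0.025],"twist": 0},
    {"fingers": 0,"linear": [0,0,0.025],"twist": 0},
    {"fingers": 0,"linear": [0,0,0.015],"twist": 0},
    {"fingers": 0,"linear": [0,0,0.01],"twist": 0},
  ],
)

```text
clock: 31.65
eef_pos: [392.2, -363.2, 92.4]
tool_rot: [-3.138, -0.003, 1.435]
force: [-0.2, 0.4, 0.7]
width: 22.7
gripper_force: 51.5
```

Call:
drive_tool(
  motion=[
    {"fingers": 0,"linear": [0,0,0.008],"twist": 0},
    {"fingers": 0,"linear": [0,0,0.006],"twist": 0},
    {"fingers": 0,"linear": [0,0,0.003],"twist": 0},
    {"fingers": 0,"linear": [0,0,0.001],"twist": 0},
    {"fingers": 0,"linear": [0,0,0],"twist": 0},
  ],
)

```text
clock: 32.07
eef_pos: [392.4, -366.0, 76.6]
tool_rot: [-3.141, -0.0, 1.432]
force: [-0.5, -0.7, -1.5]
width: 22.8
gripper_force: 51.5
```

Call:
drive_tool(
  motion=[
    {"fingers": 0,"linear": [0,0,0.001],"twist": 0},
    {"fingers": 0,"linear": [0,0,0.001],"twist": 0},
    {"fingers": 0,"linear": [0,0,0.001],"twist": 0},
    {"fingers": 0,"linear": [0,0,0],"twist": 0},
  ],
)

```text
clock: 32.4
eef_pos: [392.3, -365.9, 73.3]
tool_rot: [-3.141, -0.0, 1.432]
force: [-1.4, 0.2, 0.2]
width: 22.5
gripper_force: 51.5
```

Call:
drive_tool(
  motion=[
    {"fingers": 0,"linear": [0,0,0.0015],"twist": 0},
    {"fingers": 0,"linear": [0,0,0.001],"twist": 0},
    {"fingers": 0,"linear": [0,0,0.001],"twist": 0},
    {"fingers": 0,"linear": [0,0,0],"twist": 0},
  ],
)

```text
clock: 32.73
eef_pos: [392.1, -365.7, 69.5]
tool_rot: [-3.14, -0.001, 1.432]
force: [-0.9, 0.4, -1.0]
width: 22.6
gripper_force: 51.5
```

Call:
drive_tool(
  motion=[
    {"fingers": 0,"linear": [0,0,0.001],"twist": 0},
    {"fingers": 0,"linear": [0,0,0.0005],"twist": 0},
    {"fingers": 0,"linear": [0,0,0],"twist": 0},
  ],
)

```text
clock: 32.98
eef_pos: [392.4, -365.7, 68.8]
tool_rot: [-3.141, -0.001, 1.432]
force: [-2.0, 0.8, 5.5]
width: 22.9
gripper_force: 53.8
```

Contact. I'll release, rise, and back off to the front left for a final look.

Call:
drive_tool(
  motion=[
    {"fingers": 0.6,"linear": [0,0,0],"twist": 0},
    {"fingers": 0.6,"linear": [0,0,0],"twist": 0},
    {"fingers": 0.6,"linear": [0,0,0],"twist": 0},
    {"fingers": 0.6,"linear": [0,0,0],"twist": 0},
  ],
)

```text
clock: 33.32
eef_pos: [392.2, -365.9, 68.2]
tool_rot: [-3.14, -0.0, 1.432]
force: [0.2, 0.8, 0.5]
width: 51.5
gripper_force: 0.0
```

Call:
drive_tool(
  motion=[
    {"fingers": 0.6,"linear": [0,0,-0.02],"twist": 0},
    {"fingers": 0.6,"linear": [0,0,-0.03],"twist": 0},
    {"fingers": 0.6,"linear": [0,0,-0.035],"twist": 0},
    {"fingers": 0.6,"linear": [0,0,-0.035],"twist": 0},
    {"fingers": 0.6,"linear": [0,0,-0.02],"twist": 0},
  ],
)

```text
clock: 33.73
eef_pos: [393.2, -367.2, 211.6]
tool_rot: [3.139, 0.002, 1.432]
force: [-0.5, -0.3, 0.2]
width: 51.2
gripper_force: 0.0
```

Call:
drive_tool(
  motion=[
    {"fingers": 0.6,"linear": [0.02,0,0],"twist": 0},
    {"fingers": 0.6,"linear": [0.035,0,0],"twist": 0},
    {"fingers": 0.6,"linear": [0.035,0,0],"twist": 0},
    {"fingers": 0.6,"linear": [0.035,0,0],"twist": 0},
    {"fingers": 0.6,"linear": [0.035,0,0],"twist": 0},
  ],
)

```text
clock: 34.15
eef_pos: [414.6, -206.0, 208.3]
tool_rot: [-3.141, -0.001, 1.432]
force: [1.1, 0.8, 0.3]
width: 50.9
gripper_force: 0.0
```

Call:
drive_tool(
  motion=[
    {"fingers": 0.6,"linear": [0.035,0,0],"twist": 0},
    {"fingers": 0.6,"linear": [0.035,0,0],"twist": 0},
    {"fingers": 0.6,"linear": [0.035,0,0],"twist": 0},
    {"fingers": 0.6,"linear": [0.035,0,0],"twist": 0},
    {"fingers": 0.6,"linear": [0.02,0,0],"twist": 0},
  ],
)

```text
clock: 34.57
eef_pos: [436.9, -44.8, 208.2]
tool_rot: [-3.14, -0.002, 1.436]
force: [0.5, 1.0, -0.5]
width: 51.0
gripper_force: 0.0
```

Call:
drive_tool(
  motion=[
    {"fingers": 0.6,"linear": [0.03,0,0],"twist": 0},
    {"fingers": 0.6,"linear": [0.02,0,0],"twist": 0},
    {"fingers": 0.6,"linear": [0,0,0],"twist": 0},
    {"fingers": 0.6,"linear": [0,0,0],"twist": 0},
    {"fingers": 0.6,"linear": [0,0,0],"twist": 0},
  ],
)

```text
clock: 34.98
eef_pos: [443.5, -0.2, 208.4]
tool_rot: [-3.141, 0.0, 1.432]
force: [-0.6, -0.0, 0.2]
width: 51.4
gripper_force: 0.0
```

```bash
python3 - <<'E'
from h import *
s=cam("side")["color"]; t=cam("top")["color"]
cv2.imwrite("pics/f.png",np.clip(1.3*np.hstack([cv2.resize(s[200:370,225:355],None,fx=3,fy=3,interpolation=2),cv2.resize(t[180:350,345:475],None,fx=3,fy=3,interpolation=2)]),0,255).astype(np.uint8))
E
```

```text
(no output)
```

View pics/f.png

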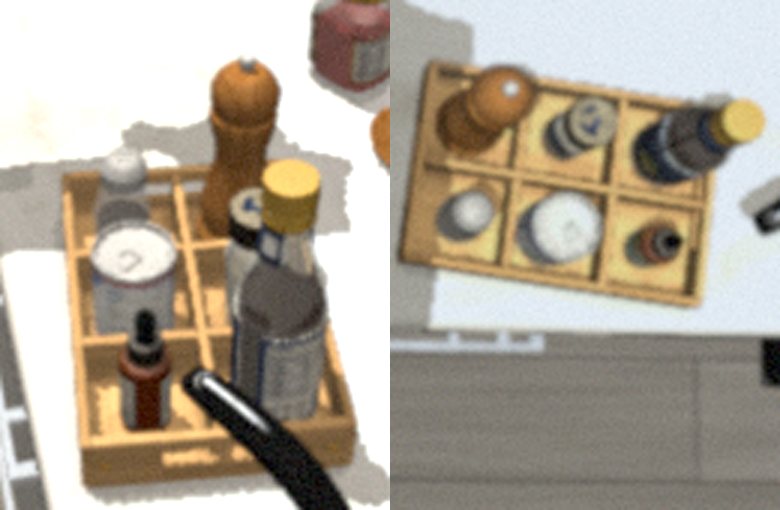

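All four stand upright and centred: salt in front of the mill, the dropper in front of the sauce bottle, the tin in the front middle and the jar in the back middle. I'll hand it in.

```bash
python3 -c "
from cell import ctrl
print(ctrl.finish_job())"
```

```text
the job is handed in; nothing more can be done
None
```

I handed the job in at about 35 s of the 112 s allowed: the final pictures show all four items upright and centred in their compartments with the bottle and mill undisturbed, and the hand-in returned no verdict.

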